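# Zero the record washer's counter and hold its lock open with the key

## Robot

A 7-joint arm with a two-finger parallel gripper is mounted at the origin on the work surface. World frame = base frame: x ahead of the robot, y to its left, z up, the work surface at z = 0. Lengths are in m, angles in degrees, forces in N, time in s.
With the tool pointing down it reaches from about 0.425 to 0.875 m from the base axis. Payload 4.7 kg.
Tool frame: the origin (TCP) lies between the finger pads; the fingertips stand env.tip_reach ahead of it and the grasp point (between the pads) lies 2 mm behind it (env.tip_reach is the distance from the TCP to the fingertips, in m); z points along the fingers, y is the line along which they close (so a half turn about z gives the same grasp; the last joint's range is limited). The gripper opens to 87 mm and grips with 3 to 60 N. Pads are 19 mm wide; open, the fingers measure 117 mm over their backs; the gripper's body (75 mm by 190 mm) begins 51 mm behind the grasp point.
Start: joints at [-64.395, 18.392, -4.016, 83.108, 1.295, 78.541, -3.26], TCP at [0.273, 0.59, 0.24] pointing down, gripper open.
Joint ranges: [-163.93, 163.93], [-17.29, 119.83], [-79.2, 71.16], [3.27, 140.29], [-89.18, 269.18], [5.43, 117.66], [-154.24, 154.24]. Speed limits (degrees/s): [147.25, 147.25, 180, 180, 180, 180, 180].

## Interface

Orientations are given as [roll, pitch, yaw] about the fixed x, y, z axes, in that order (R = Rz(yaw) Ry(pitch) Rx(roll)).
In Python, from cell import env gives the robot as it stands.
- The arm moves only by the shell command python3 steer.py FILE [FORCE], which reads ROWS from the file FILE. ROWS is a JSON object whose key "motion" holds a list of rows, 1 to 8 of them, each of 5 numbers: dx, dy, dz in m, then a turn about the tool's z in degrees, then the finger opening in m; each row is the pose to reach, as a shift and turn from the pose commanded when the command began, along the tool's axes at that moment; what a row does not reach only later rows make up. A row lasts 1/12 s, in which the tool goes at most 0.0417 m and 7.16 degrees, less where a joint would pass 70% of its speed; a pose out of reach is approached as far as the arm can. The fingers move at their own pace and stop on an object; FORCE is the grip in N (left out, the last holds). Time passes only in rows, so rows that do not move let the fingers close. It prints the time, the measured TCP pose, the force, the opening and the grip force at its end. Input that does not fit is refused with a message, and nothing moves.
- env.get_obs(): the state, without advancing time (a new reading comes with each control period).
- env.read_camera(name): name is "side" or "top"; returns a dict with "color" (384x512x3 uint8, blue, green, red), "fx", "fy", "cx", "cy" (pixels), "world_from_camera" (4x4, takes a point from camera to world coordinates). Camera axes: x right, y down, z forward; pixel columns grow to the right and rows downward; lengths in m; the calibration is good to about 2 mm. A picture is of the moment at which its call begins. There is no depth.
- env.sign_off(): hands the job in; it is judged then, once.
The state is a dict: "time_s": time; "qpos": joint angles; "joint_velocities": joint speeds; "effort": joint torques, N m; "tool_pos": TCP position; "tool_rot": TCP orientation; "force": force on the tool from outside, world axes, zero at the start; "wrist_torque": the same for the moment, N m; "grip_width": finger opening in m; "grasp_force": force on a finger pad.
Only numpy, scipy, OpenCV 4.12 (cv2) and the standard library are available. Lean on these libraries where they do the work, as an engineer would, in place of code of your own. Each camera call takes 0.05 s, during which the arm holds its last target. There are 200 camera calls.

## Task

Make the record washer ready for cranking: first turn the black counter knob anticlockwise back to its zero stop. Then take the red-headed key from its wooden stand, push it down fully home into the brass lock on the washer, past the sticky pins, and only then turn it a quarter turn clockwise to the stop. Finish while still gripping the key and holding it turned there, because the lock springs back if let go; leave the counter at zero and do not disturb the other things on the table.

Things in the scene. Friction and masses are not known exactly. Their poses are not given: they have to be found in the camera images.
- washer: Green record washer, fixed cabinet 280 (x) by 260 (y) by 50 mm high. Origin: centre of its underside. On its flat top, from the origin: counter knob at (-88, +65) mm, lock at (-88, -65) mm, bolt guide (36 by 34 mm, up to z = 90 mm) at (0, 0), steel spindle at (65, 0), up to z = 108 mm. A red bolt leaves the spindle groove as the lock turns. Crank on the far side, not used.
- counter_grip (a point): Grip point on the axis of the black counter knob, 37 mm above the washer's top. Knob: upright bar 42 mm long, 14 mm thick, top 44 mm above the washer's top, over a flange of 22 mm radius with its top at 14 mm. Site x lies along the bar (white mark on the -x end), z up. At zero the bar lies along the washer's x axis, white mark at the red tick.
- counter (a joint): Angle of the counter knob, rad: 0 at the zero stop (hard); grows clockwise seen from above. Starts between 0.7 and 1.25; turn anticlockwise to 0. Light friction (0.04 N m); stays where it is left.
- key: Key, upright in the stand, 70 mm tall, 50 g. Origin: tip of the blade, z up. From the tip: blade to 32 mm, 12 mm wide (x), 5 mm thick (y), V-pointed over the lowest 6 mm; brass shoulder 20 (x) by 10 (y) mm from 32 to 36 mm; red head 34 mm wide (x), 9 mm thick (y), from 36 to 70 mm. Grip the head's flat faces from above. Fits the lock either way round (half a turn about z).
- key_shoulder (a point): Point on the key's axis at the underside of the shoulder plate, 32 mm above the tip; comes to rest on the lock's face when the key is fully home.
- stand: Dark wooden key stand, block 50 by 50 by 36 mm high, fixed to the table. Origin: centre of its underside. A slot of 14 (x) by 7 mm (y) right through it holds the key's blade, the key's x along the stand's x or nearly, the shoulder plate resting on its top.
- lock_mouth (a point): Centre of the keyway's mouth in the brass face, 90 mm above the table. Turns with the plug: z up, x along the keyway's long side (the washer's x at rest). Keyway 14 (x) by 7 mm (y), straight down, 40 mm deep. Steel collar round it, 46 mm across, just lower. Two sticky sprung pins at the keyway's ends, 18 mm below the face, resist the blade: 5 to 15 N to pass; small wiggles help.
- lock (a joint): Angle of the lock, rad: 0 at rest, grows clockwise seen from above to a hard stop at 1.571 (quarter turn). A spring (0.06 N m/rad, about 0.1 N m at the stop) turns it most of the way back when let go. The blade has about 0.15 rad of play, so the gripper must turn 0.15 to 0.3 rad more than the lock.
- weight: Pewter record weight, 72 mm diameter, 42 mm high, loose on the table; origin centre of underside. Leave alone. It and the key stand may have changed places (left or right of the washer).
- level: Bubble level, brass base 30 by 90 mm with a green glass tube, 27 mm high, loose; origin centre of underside. Leave alone.
- stylus_brush: Black bakelite stylus brush, 100 mm long, 20 mm wide, 16 mm high, loose; origin on its underside. Leave alone.
- screwdriver: Small screwdriver with a blue handle, 130 mm long, loose, lying flat. Leave alone.

How it is judged:
By the outcome, as a careful person would: the job done as asked, in the order asked, and still so for the second after the job is handed in, while the arm keeps its last pose, push and grip.
It also fails if it takes over 67 s, if anything falls off the work surface, if the arm or the gripper's body presses on something with over 40 N, if the wrist force passes 120 N, or if a joint passes its speed limit or range.

## Working session

There is one attempt and no reset: what is moved stays moved. The work goes in short steps, Python scripts to look and compute and a shell command to move; the robot and the scene stay as the last step left them, time stands still between calls to the robot, and variables do not carry over. Pictures are saved under pics/ and viewed, at most 10 in all, crops included, and the job is handed in when it is done.

```bash
ls; mkdir -p pics
python3 - <<'E'
from cell import env
import cv2
print(env.tip_reach,env.get_obs())
for n in("top","side"):
    r=env.read_camera(n);cv2.imwrite(f"pics/{n}0.png",r["color"]);print(n,r["fx"],r["fy"],r["cx"],r["cy"],r["world_from_camera"].round(4).tolist())
E
```

```text
cell.py
pics
steer.py
0.017 {'time_s': 0.0, 'qpos': array([-64.39681279,  18.43954505,  -4.01510771,  83.17491543,
         1.29543676,  78.54300993,  -3.26006706]), 'joint_velocities': array([-0.04479736, -0.02099811, -0.00013092, -0.00511498,  0.12301753,
       -0.10094212,  0.02733694]), 'effort': array([ 6.51388964e-04, -4.91282952e+01, -4.03383784e-01, -3.12533498e+01,
       -6.38823118e-02,  4.36074135e-02,  1.99848596e-04]), 'tool_pos': array([0.27242311, 0.58956727, 0.23845584]), 'tool_rot': array([-1.79887799e+02,  6.44489261e-03,  1.55206187e+02]), 'force': array([-0.31861136,  0.0061161 , -0.50350486]), 'wrist_torque': array([ 0.00152335, -0.02407714,  0.00125017]), 'grasp_force': 0.0, 'grip_width': 0.08725738887818348}
top 378.8542070643206 378.8542070643206 245.03052846962623 195.81162215986097 [[0.0035, -0.9934, 0.1149, 0.448], [-0.9999, -0.0048, -0.0113, 0.0193], [0.0118, -0.1149, -0.9933, 1.0729], [0.0, 0.0, 0.0, 1.0]]
side 407.15998894015166 407.15998894015166 256.69537698258637 197.59978796679192 [[0.9307, -0.2248, 0.2885, 0.2637], [-0.3655, -0.5995, 0.7121, -0.7644], [0.0129, -0.7682, -0.6401, 0.7706], [0.0, 0.0, 0.0, 1.0]]
```

View pics/top0.png

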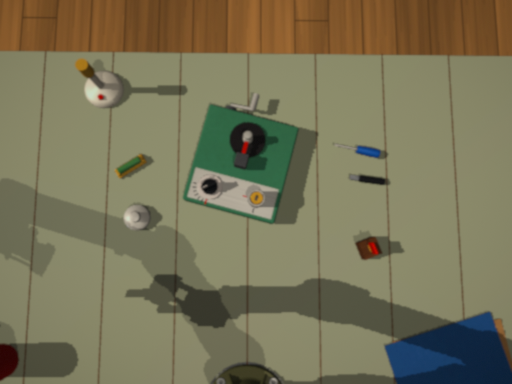

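View pics/side0.png

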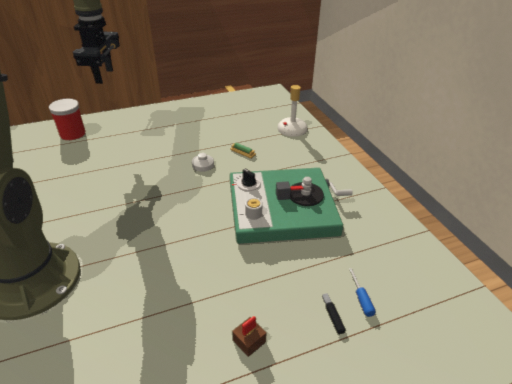

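The top view shows the washer at about (242,163), the knob at (209,186), the lock at (257,198), and the stand with its red key at (370,248). In the side view the knob is at (249,178), the lock at (254,206) and the key at (249,325). I'll enlarge these regions and compute masks.

```bash
cat > h.py <<'E'
import numpy as np,cv2
from cell import env
def ray(r,u,v):
    T=r["world_from_camera"];d=T[:3,:3]@np.array([(u-r["cx"])/r["fx"],(v-r["cy"])/r["fy"],1]);return T[:3,3],d
def plane(r,p,z):
    o,d=ray(r,*p);return o+d*(z-o[2])/d[2]
def tri(r1,p1,r2,p2):
    o1,d1=ray(r1,*p1);o2,d2=ray(r2,*p2);s=np.linalg.lstsq(np.c_[d1,-d2],o2-o1,rcond=None)[0]
    a=o1+s[0]*d1;b=o2+s[1]*d2;return (a+b)/2,np.linalg.norm(a-b)
def blobs(mask,roi):
    x0,y0,x1,y1=roi;m=np.zeros_like(mask);m[y0:y1,x0:x1]=mask[y0:y1,x0:x1]
    return sorted(cv2.findContours(m,cv2.RETR_EXTERNAL,cv2.CHAIN_APPROX_NONE)[0],key=cv2.contourArea,reverse=True)
def crop(im,x,y,w,h,s):return cv2.resize(im[y:y+h,x:x+w],None,fx=s,fy=s,interpolation=cv2.INTER_CUBIC)
E
python3 - <<'E'
from h import *
t=cv2.imread("pics/top0.png");s=cv2.imread("pics/side0.png")
# 2x2, each 400x300 (50x37.5 -> 8x / )
a=crop(t,180,160,100,75,4);b=crop(t,345,225,50,37,8);b=cv2.resize(b,(400,300))
c=crop(s,215,155,80,60,5);d=crop(s,215,305,80,60,5)
cv2.imwrite("pics/c1.png",np.vstack([np.hstack([a,b]),np.hstack([c,d])]))
for n,im,rk in(("top",t,(350,230,395,270)),("side",s,(225,310,275,360))):
    hsv=cv2.cvtColor(im,cv2.COLOR_BGR2HSV);red=((cv2.inRange(hsv,(0,150,120),(8,255,255)))|cv2.inRange(hsv,(172,150,120),(180,255,255)))
    for c in blobs(red,rk)[:2]:print(n,"key",cv2.contourArea(c),cv2.minAreaRect(c))
    g=cv2.inRange(hsv,(65,100,40),(90,255,255))
    c=blobs(g,(170,90,345,245))[0];print(n,"washer",cv2.minAreaRect(c),cv2.approxPolyDP(cv2.convexHull(c),5,True)[:,0].tolist())
E
```

```text
top key 50.0 ((373.163818359375, 248.2155303955078), (12.86803150177002, 5.1209516525268555), 66.80140686035156)
top washer ((240.80006408691406, 163.12294006347656), (93.30521392822266, 98.99603271484375), 15.154067993164062) [[211, 105], [297, 129], [272, 222], [184, 198]]
side key 46.5 ((247.71923828125, 321.49615478515625), (4.122171878814697, 15.787044525146484), 52.12501525878906)
side washer ((317.9827575683594, 230.7931365966797), (9.71632194519043, 18.103918075561523), 85.2363510131836) [[327, 230], [309, 232], [317, 226]]
```

View pics/c1.png

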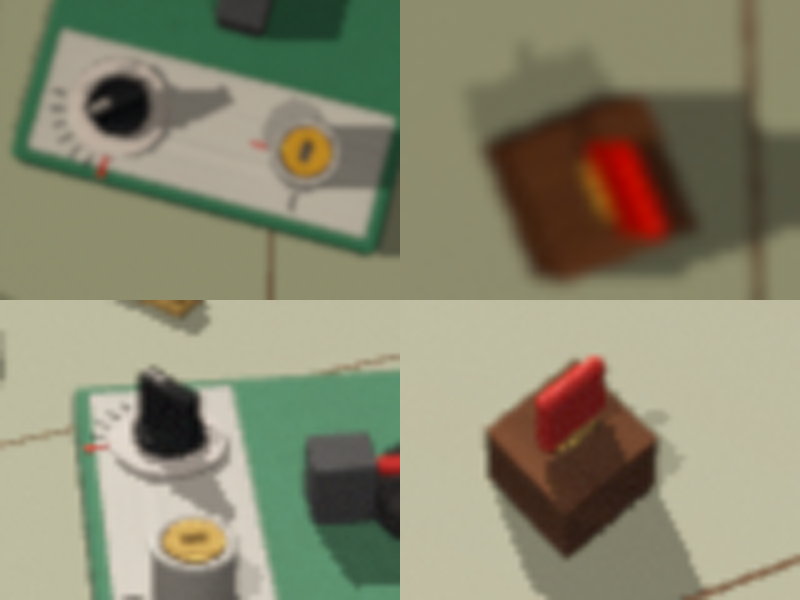

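The crops are clear. The knob bar's white end points left, about 60-70° from the tick. The lock face is brass and the key stands along the stand's x. Next I'll measure them.

Run:
```python
from h import *
R={n:env.read_camera(n) for n in("top","side")}
H={n:cv2.cvtColor(R[n]["color"],cv2.COLOR_BGR2HSV) for n in R}
def cen(n,lo,hi,roi):
    m=cv2.inRange(H[n],lo,hi);c=blobs(m,roi)[0];mk=np.zeros_like(m);cv2.drawContours(mk,[c],-1,255,-1)
    M=cv2.moments(mk,True);return (M['m10']/M['m00'],M['m01']/M['m00']),cv2.boundingRect(c)
L={n:cen(n,(12,130,110),(35,255,255),roi) for n,roi in(("top",(245,188,270,210)),("side",(240,195,270,215)))}
print("lock",L,tri(R["top"],L["top"][0],R["side"],L["side"][0]),plane(R["top"],L["top"][0],.09))
# washer corners
c=[plane(R["top"],p,.05) for p in((211,105),(297,129),(272,222),(184,198))];c=np.array(c)
print("washer",c.mean(0),[np.linalg.norm(c[i]-c[i-1]).round(3) for i in range(4)],"yaw",np.degrees([np.arctan2(*(c[1]-c[2])[1::-1]),np.arctan2(*(c[0]-c[3])[1::-1]),np.arctan2(*(c[3]-c[2])[1::-1])-np.pi/2,np.arctan2(*(c[0]-c[1])[1::-1])-np.pi/2]))
# knob
for n,roi in(("top",(195,175,222,198)),("side",(235,165,262,195))):
    m=cv2.inRange(H[n],(0,0,0),(180,255,50));k=blobs(m,roi)[0];print(n,"knob",cv2.minAreaRect(k),cv2.boundingRect(k))
for p,z in(((180+103/4,160+104/4),.094),((180+118/4,160+104/4),.094),((180+102/4,160+166/4),.05)):print("mark/knobc/tick",plane(R["top"],p,z))
print("knob mark tri",tri(R["top"],(205.5,186),R["side"],(215+155/5,155+78/5)))
# stand top corners from the side view, at z .036
s=np.array([plane(R["side"],(215+x/5-80,305+(y-300)/5),.036) for x,y in((487,432),(567,500),(657,437),(577,360))]);print("stand",s.round(4),s.mean(0),np.linalg.norm(s-np.roll(s,1,0),axis=1))
# key head
for n,(x0,y0,x1,y1) in(("top",(364,238,384,258)),("side",(238,312,262,340))):
    h=H[n][y0:y1,x0:x1];red=((h[...,0]<9)|(h[...,0]>172))&(h[...,1]>150)
    print(n,x0,y0);print("\n".join(" ".join("%3d"%v if r else "  ." for v,r in zip(a,b)) for a,b in zip(h[...,2],red)))
```

```text
lock {'top': ((256.18333333333334, 197.5), (250, 192, 13, 12)), 'side': ((253.171875, 203.03125), (248, 200, 11, 7))} (array([ 0.55662345, -0.02092644,  0.08668568]), np.float64(0.002375435208740997)) [ 0.55740593 -0.02111343  0.09      ]
washer [0.65755695 0.01870693 0.05      ] [np.float64(0.271), np.float64(0.249), np.float64(0.268), np.float64(0.247)] yaw [-15.31351219 -14.88317655 -15.0268791  -15.65850308]
top knob ((209.5, 186.0), (12.0, 13.0), 90.0) (203, 180, 14, 13)
side knob ((249.0, 178.0), (12.0, 14.0), 0.0) (243, 171, 13, 15)
mark/knobc/tick [0.586483   0.11053077 0.094     ]
mark/knobc/tick [0.58653332 0.10076907 0.094     ]
mark/knobc/tick [0.55029437 0.11465801 0.05      ]
knob mark tri (array([0.58571931, 0.11160028, 0.09232234]), np.float64(0.002049886235566664))
stand [[ 0.3945 -0.3229  0.036 ]
 [ 0.4142 -0.3625  0.036 ]
 [ 0.4578 -0.3496  0.036 ]
 [ 0.4404 -0.3045  0.036 ]] [ 0.4267295  -0.33484663  0.036     ] [0.04942585 0.04420951 0.04548918 0.04836306]
top 364 238
  .   .   .   .   .   .   .   .   .   .   .   .   .   .   .   .   .   .   .   .
  .   .   .   . 
[... 3504 characters left out ...]
   .   .   .   .   .   .   .
  .   .   .   . 115 114 111 103  99   .   .   .   .   .   .   .   .   .   .   .   .   .   .   .
  .   .   .   .   . 116 113 111   .   .   .   .   .   .   .   .   .   .   .   .   .   .   .   .
  .   .   .   .   . 111 107  89   .   .   .   .   .   .   .   .   .   .   .   .   .   .   .   .
  .   .   .   .   .   .   .   .   .   .   .   .   .   .   .   .   .   .   .   .   .   .   .   .
  .   .   .   .   .   .   .   .   .   .   .   .   .   .   .   .   .   .   .   .   .   .   .   .
  .   .   .   .   .   .   .   .   .   .   .   .   .   .   .   .   .   .   .   .   .   .   .   .
  .   .   .   .   .   .   .   .   .   .   .   .   .   .   .   .   .   .   .   .   .   .   .   .
```

```bash
cat >> h.py <<'E'
from scipy.spatial.transform import Rotation as Ro
def go(x,y,z,yaw):
    o=env.get_obs();M=Ro.from_euler("xyz",o["tool_rot"],degrees=True).as_matrix()
    d=M.T@(np.array([x,y,z])-o["tool_pos"]);t=(o["tool_rot"][2]-yaw+180)%360-180
    print("shift",d.round(4),"turn",round(t,1),"| tcp",o["tool_pos"].round(4),o["tool_rot"].round(1),"q7",o["qpos"][6].round(1),"F",o["force"].round(1),"T",o["wrist_torque"].round(2),"w",round(o["grip_width"],4),round(o["grasp_force"],1),"t",round(o["time_s"],1))
E
python3 - <<'E'
from h import *
R={n:env.read_camera(n) for n in("top","side")}
print("keytop",tri(R["top"],(374.1,248),R["side"],(248.2,320.6)),plane(R["top"],(374.1,248),.074))
a=plane(R["top"],(372.3,243),.074)-plane(R["top"],(376,253),.074);b=plane(R["side"],(253.5,317),.074)-plane(R["side"],(243,324.3),.074)
print(np.degrees(np.arctan2(a[1],a[0])),np.degrees(np.arctan2(b[1],b[0])),np.linalg.norm(b))
print("knob",tri(R["top"],(209.5,186),R["side"],(249,178)))
go(.588,.103,.14,107)
E
```

```text
keytop (array([ 0.42625454, -0.33225044,  0.07026314]), np.float64(0.002171285108004017)) [ 0.42737842 -0.33123723  0.074     ]
18.749768389363506 17.7696825304394 0.02623197930810452
knob (array([0.59003618, 0.10260104, 0.07114249]), np.float64(0.0005494773236363301))
shift [-0.4905 -0.3097  0.0994] turn 48.2 | tcp [0.2726 0.5899 0.2392] [-180.     0.   155.2] q7 -3.3 F [ 0.4  0.4 -0.2] T [-0.01  0.05 -0.  ] w 0.0871 0.0 t 0.3
```

```bash
echo '{"motion": [[-0.25,-0.16,0.04,24,0.087],[-0.25,-0.16,0.04,24,0.087],[-0.25,-0.16,0.04,24,0.087],[-0.25,-0.16,0.04,24,0.087],[-0.25,-0.16,0.04,24,0.087],[-0.25,-0.16,0.04,24,0.087],[-0.25,-0.16,0.04,24,0.087],[-0.25,-0.16,0.04,24,0.087]]}' > m.json && python3 steer.py m.json; python3 -c "
from h import *
go(.589,.103,.14,107)"
```

```text
time_s: 0.97
tool_pos: [0.4372, 0.3315, 0.1989]
tool_rot: [-179.9, 0.3, 130.6]
force: [0.6, -0.6, -0.1]
grip_width: 0.0868
grasp_force: 0.0
shift [-0.272  -0.0333  0.0602] turn 23.6 | tcp [0.4372 0.3315 0.1989] [-179.9    0.3  130.6] q7 1.4 F [ 0.6 -0.6 -0.1] T [-0.12 -0.06  0.  ] w 0.0868 0.0 t 1.0
```

```bash
echo '{"motion": [[-0.272,-0.033,0.06,23.6,0.06],[-0.272,-0.033,0.06,23.6,0.06],[-0.272,-0.033,0.06,23.6,0.06],[-0.272,-0.033,0.06,23.6,0.06],[-0.272,-0.033,0.06,23.6,0.06],[-0.272,-0.033,0.06,23.6,0.06],[-0.272,-0.033,0.06,23.6,0.06],[-0.272,-0.033,0.06,23.6,0.06]]}' > m.json && python3 steer.py m.json
python3 - <<'E'
from h import *
go(.589,.103,.085,107)
a=crop(env.read_camera("top")["color"],170,150,100,75,4);b=crop(env.read_camera("side")["color"],200,120,100,75,4)
cv2.imwrite("pics/c2.png",np.hstack([a,b]))
E
```

```text
time_s: 1.63
tool_pos: [0.5893, 0.1047, 0.1383]
tool_rot: [-179.9, 0.3, 107.0]
force: [-0.1, -0.7, 0.1]
grip_width: 0.0604
grasp_force: 0.0
shift [-0.0013 -0.0007  0.0533] turn 0.0 | tcp [0.5893 0.1047 0.1383] [-179.9    0.3  107. ] q7 9.2 F [-0.1 -0.7  0.1] T [-0.13  0.06 -0.02] w 0.0604 0.0 t 1.6
```

View pics/c2.png

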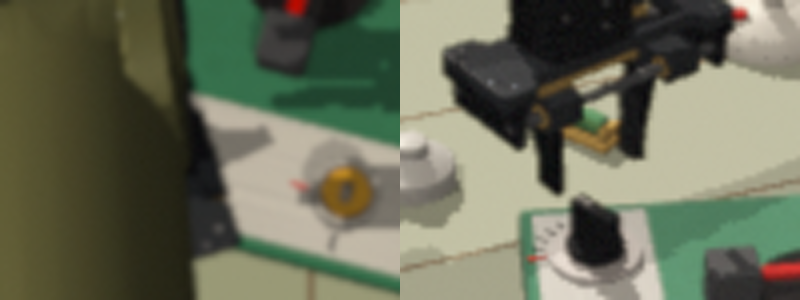

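In the side crop the fingers, at (550,170) and (635,140), stand above and either side of the knob at (597,230). I'll descend and grip.

```bash
echo '{"motion": [[-0.001,-0.001,0.02,0,0.05],[-0.001,-0.001,0.04,0,0.05],[-0.001,-0.001,0.052,0,0.05],[-0.001,-0.001,0.052,0,0.05],[-0.001,-0.001,0.052,0,0.01],[-0.001,-0.001,0.052,0,0.01],[-0.001,-0.001,0.052,0,0.01],[-0.001,-0.001,0.052,0,0.01]]}' > m.json && python3 steer.py m.json 12; echo '{"motion": [[0,0,0,0,0.01],[0,0,0,0,0.01],[0,0,0,0,0.01]]}' > m.json && python3 steer.py m.json; python3 -c "
from h import *
go(.589,.103,.085,164.8)"
```

```text
time_s: 2.4
tool_pos: [0.587, 0.1127, 0.0888]
tool_rot: [179.9, -0.0, 107.6]
force: [-0.5, -0.4, -0.5]
grip_width: 0.0311
grasp_force: 0.0
time_s: 2.65
tool_pos: [0.5859, 0.1125, 0.0878]
tool_rot: [-180.0, -0.0, 107.6]
force: [-0.6, 0.3, -0.7]
grip_width: 0.0139
grasp_force: 12.0
shift [-0.0099  0.0001  0.0028] turn -57.2 | tcp [0.5859 0.1125 0.0878] [-180.    -0.   107.6] q7 10.1 F [-0.6  0.3 -0.7] T [-0.14  0.04  0.06] w 0.0139 12.0 t 2.6
```

The first reading was taken before the arm had settled, so the grip is about 9 mm off along the bar. I'll open, recentre and grip again.

```bash
echo '{"motion": [[0,0,0,0,0.04],[0,0,0,0,0.04],[-0.01,0,0.002,0,0.04],[-0.01,0,0.002,0,0.04],[-0.01,0,0.002,0,0.01],[-0.01,0,0.002,0,0.01],[-0.01,0,0.002,0,0.01],[-0.01,0,0.002,0,0.01]]}' > m.json && python3 steer.py m.json 15; echo '{"motion": [[0,0,0,0,0.01],[0,0,0,0,0.01],[0,0,0,0,0.01]]}' > m.json && python3 steer.py m.json; python3 -c "
from h import *
go(.589,.103,.085,164.8)"
```

```text
time_s: 3.32
tool_pos: [0.5892, 0.103, 0.0856]
tool_rot: [180.0, -0.0, 107.6]
force: [0.1, -1.0, 0.4]
grip_width: 0.0203
grasp_force: 0.0
time_s: 3.57
tool_pos: [0.5891, 0.103, 0.0856]
tool_rot: [-180.0, -0.0, 107.6]
force: [-1.2, 0.3, 1.1]
grip_width: 0.0135
grasp_force: 15.0
shift [ 0.     -0.0001  0.0006] turn -57.2 | tcp [0.5891 0.103  0.0856] [-180.    -0.   107.6] q7 11.2 F [-1.2  0.3  1.1] T [-0.01  0.13  0.  ] w 0.0135 15.0 t 3.6
```

```bash
echo '{"motion": [[0,0,0,-6,0.01],[0,0,0,-12,0.01],[0,0,0,-18,0.01],[0,0,0,-24,0.01],[0,0,0,-30,0.01],[0,0,0,-36,0.01],[0,0,0,-42,0.01],[0,0,0,-42,0.01]]}' > m.json && python3 steer.py m.json;python3 -c "
from h import *
go(.589,.103,.085,164.8)"; echo '{"motion": [[0,0,0,-5,0.01],[0,0,0,-10,0.01],[0,0,0,-14,0.01],[0,0,0,-14,0.01],[0,0,0,-14,0.01]]}' > m.json && python3 steer.py m.json;python3 -c "
from h import *
go(.589,.103,.085,164.8)"
```

```text
time_s: 4.23
tool_pos: [0.5896, 0.1035, 0.0856]
tool_rot: [179.9, 0.0, 149.8]
force: [0.9, 1.3, -0.3]
grip_width: 0.0141
grasp_force: 15.0
shift [ 0.0003 -0.0007  0.0006] turn -15.0 | tcp [0.5896 0.1035 0.0856] [179.9   0.  149.8] q7 51.3 F [ 0.9  1.3 -0.3] T [ 0.34 -0.24  0.03] w 0.0141 15.0 t 4.2
time_s: 4.65
tool_pos: [0.5897, 0.1036, 0.0856]
tool_rot: [179.9, 0.0, 163.4]
force: [3.2, 2.5, -2.7]
grip_width: 0.0137
grasp_force: 15.0
shift [ 0.0005 -0.0008  0.0006] turn -1.4 | tcp [0.5897 0.1036 0.0856] [179.9   0.  163.4] q7 64.3 F [ 3.2  2.5 -2.7] T [ 0.58 -0.48 -0.01] w 0.0137 15.0 t 4.7
```

Now a few degrees further in small steps, to feel the stop in the z torque.

```bash
for i in 1 2 3; do echo '{"motion": [[0,0,0,-2,0.01],[0,0,0,-2,0.01]]}' > m.json && python3 steer.py m.json >/dev/null;python3 -c "
from h import *
go(.589,.103,.085,164.8)";done
```

```text
shift [ 0.0005 -0.0008  0.0006] turn 0.7 | tcp [0.5897 0.1037 0.0856] [179.9   0.  165.5] q7 66.3 F [ 3.1  2.7 -2.3] T [ 0.75 -0.68 -0.25] w 0.0143 15.0 t 4.8
shift [ 0.0007 -0.0007  0.0007] turn 2.7 | tcp [0.5898 0.1036 0.0857] [1.799e+02 1.000e-01 1.675e+02] q7 68.2 F [ 3.5  3.8 -3.1] T [ 0.87 -0.8  -0.39] w 0.0144 15.0 t 5.0
shift [ 0.0009 -0.0007  0.0007] turn 4.7 | tcp [0.59   0.1035 0.0857] [1.799e+02 1.000e-01 1.695e+02] q7 70.2 F [ 4.9  3.7 -3.8] T [ 0.79 -0.91 -0.37] w 0.0145 15.0 t 5.2
```

The stop is at about 165°, where the z torque rises and levels off. I'll release, lift and check.

```bash
echo '{"motion": [[0,0,0,0,0.05],[0,0,0,0,0.05],[0,0,0,0,0.05],[0,0,-0.04,0,0.05],[0,0,-0.08,0,0.05],[0,0,-0.115,0,0.05],[0,0,-0.115,0,0.05],[0,0,-0.115,0,0.05]]}' > m.json && python3 steer.py m.json>/dev/null; echo '{"motion": [[0,0,0,0,0.05],[0,0,0,0,0.05],[0,0,0,0,0.05]]}' > m.json && python3 steer.py m.json>/dev/null;python3 -c "
from h import *
go(.426,-.332,.2,199)"
```

```text
shift [ 8.090e-02 -4.566e-01 -3.000e-04] turn -29.4 | tcp [0.5881 0.1025 0.1988] [-179.9   -0.2  169.6] q7 69.3 F [ 0.5  0.1 -0.1] T [ 0.02 -0.    0.04] w 0.05 0.0 t 6.1
```

```bash
echo '{"motion": [[0.04,-0.23,0,-15,0.06],[0.04,-0.23,0,-15,0.06],[0.04,-0.23,0,-15,0.06],[0.04,-0.23,0,-15,0.06],[0.04,-0.23,0,-15,0.06],[0.04,-0.23,0,-15,0.06],[0.04,-0.23,0,-15,0.06]]}' > m.json && python3 steer.py m.json>/dev/null; echo '{"motion": [[0.061,-0.217,0.03,-15,0.06],[0.061,-0.217,0.03,-15,0.06],[0.061,-0.217,0.03,-15,0.06],[0.061,-0.217,0.03,-15,0.06],[0.061,-0.217,0.03,-15,0.06],[0.061,-0.217,0.03,-15,0.06],[0.061,-0.217,0.03,-15,0.06],[0.061,-0.217,0.03,-15,0.06]]}' > m.json && python3 steer.py m.json>/dev/null;echo '{"motion": [[0,0,0,0,0.06],[0,0,0,0,0.06],[0,0,0,0,0.06]]}' > m.json && python3 steer.py m.json>/dev/null
python3 - <<'E'
from h import *
go(.426,-.332,.12,200)
a=crop(env.read_camera("top")["color"],170,150,100,75,4);b=crop(env.read_camera("side")["color"],200,260,100,75,4);c=crop(env.read_camera("side")["color"],200,140,100,75,4)
cv2.imwrite("pics/c3.png",np.vstack([np.hstack([a,b]),np.hstack([c,c])]))
E
```

```text
shift [0.0364 0.0168 0.0504] turn -0.2 | tcp [ 0.4659 -0.3355  0.1704] [ 180.     0.  -160.2] q7 148.2 F [ 0.2 -0.5 -0.1] T [ 0.06  0.07 -0.04] w 0.0602 0.0 t 7.6
```

View pics/c3.png

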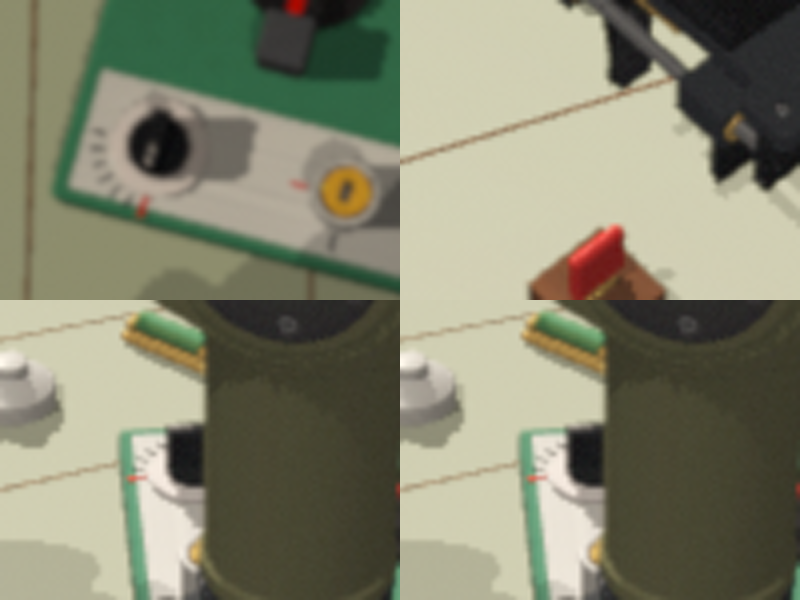

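The counter's white mark at (150,150) now points at the red tick at (142,205), so the counter is at zero. Next I'll position over the key.

```bash
echo '{"motion": [[0.036,0.017,0,0,0.06],[0.036,0.017,0.05,0,0.06],[0.036,0.017,0.05,0,0.06],[0.036,0.017,0.05,0,0.06],[0.036,0.017,0.05,0,0.06],[0.036,0.017,0.05,0,0.06]]}' > m.json && python3 steer.py m.json>/dev/null
python3 - <<'E'
from h import *
go(.426,-.332,.061,200)
r=env.read_camera("side");b=crop(r["color"],200,265,100,75,8)
cv2.imwrite("pics/c4.png",b)
E
```

```text
shift [0.0003 0.0019 0.0605] turn -0.3 | tcp [ 0.4268 -0.3336  0.1215] [-179.9    0.  -160.3] q7 150.0 F [-0.3  0.4  0.3] T [ 0.05 -0.02 -0.06] w 0.0598 0.0 t 8.2
```

View pics/c4.png

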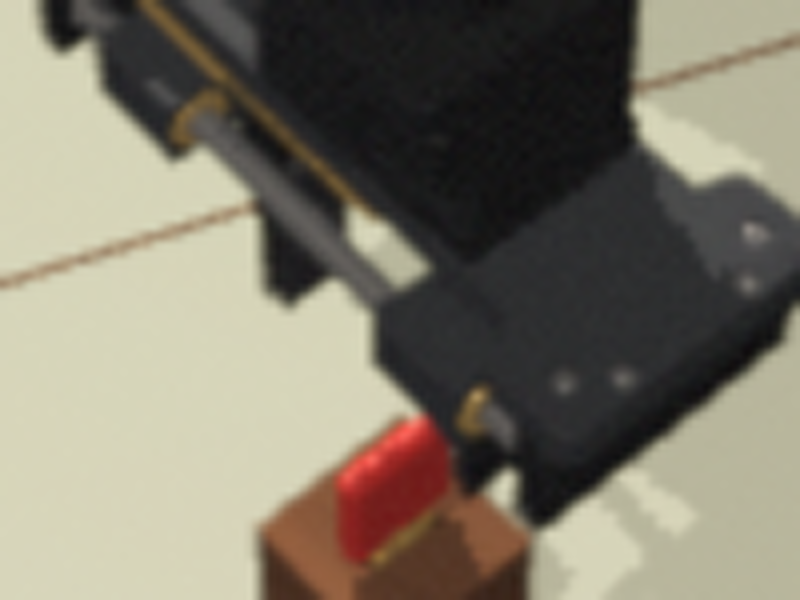

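The fingertips at about (290,290) and (480,480) straddle the red head at (395,490). I'll descend and close lightly.

```bash
echo '{"motion": [[0,0.002,0.03,0,0.045],[0,0.002,0.05,0,0.045],[0,0.002,0.06,0,0.045],[0,0.002,0.06,0,0.045],[0,0.002,0.06,0,0.045]]}' > m.json && python3 steer.py m.json>/dev/null; python3 -c "
from h import *
go(.426,-.332,.061,200)";echo '{"motion": [[0,0,0,0,0],[0,0,0,0,0],[0,0,0,0,0],[0,0,0,0,0],[0,0,0,0,0]]}' > m.json && python3 steer.py m.json 5;python3 -c "
from h import *
go(.426,-.332,.061,200)"
```

```text
shift [-0.0008 -0.0003 -0.    ] turn -0.4 | tcp [ 0.4252 -0.332   0.061 ] [-180.    -0.  -160.4] q7 151.7 F [0.  0.  0.2] T [ 0.03 -0.05 -0.  ] w 0.0456 0.0 t 8.7
time_s: 9.1
tool_pos: [0.425, -0.3317, 0.0611]
tool_rot: [-180.0, 0.0, -160.4]
force: [0.2, -0.7, -0.1]
grip_width: 0.0194
grasp_force: 0.0
shift [-0.0009 -0.0006  0.0001] turn -0.4 | tcp [ 0.425  -0.3317  0.0611] [-180.     0.  -160.4] q7 151.8 F [ 0.2 -0.7 -0.1] T [ 0.04  0.02 -0.03] w 0.0194 0.0 t 9.1
```

```bash
echo '{"motion": [[0,0,0,0,0],[0,0,0,0,0],[0,0,0,0,0],[0,0,0,0,0]]}' > m.json && python3 steer.py m.json 5;python3 -c "
from h import *
go(.426,-.332,.061,200)"
```

```text
time_s: 9.43
tool_pos: [0.4252, -0.3326, 0.0609]
tool_rot: [-179.9, 0.0, -160.4]
force: [0.6, -4.1, -1.8]
grip_width: 0.0096
grasp_force: 4.9
shift [-0.001   0.0003 -0.0001] turn -0.4 | tcp [ 0.4252 -0.3326  0.0609] [-179.9    0.  -160.4] q7 151.8 F [ 0.6 -4.1 -1.8] T [-0.81 -0.36  0.04] w 0.0096 4.9 t 9.4
```

```bash
echo '{"motion": [[0,-0.0012,0,0,0],[0,-0.0012,0,0,0],[0,-0.0012,0,0,0]]}' > m.json && python3 steer.py m.json 5;python3 -c "
from h import *
go(.426,-.332,.061,200)"
```

```text
time_s: 9.68
tool_pos: [0.4254, -0.3332, 0.0607]
tool_rot: [-179.9, 0.0, -160.4]
force: [1.9, -2.8, -0.5]
grip_width: 0.0092
grasp_force: 5.0
shift [-0.001   0.0009 -0.0003] turn -0.4 | tcp [ 0.4254 -0.3332  0.0607] [-179.9    0.  -160.4] q7 151.8 F [ 1.9 -2.8 -0.5] T [-0.79 -0.42  0.02] w 0.0092 5.0 t 9.7
```

```bash
echo '{"motion": [[0,-0.0015,0,0,0],[0,-0.0015,0,0,0],[0,-0.0015,0,0,0]]}' > m.json && python3 steer.py m.json 5 >/dev/null;python3 -c "
from h import *
go(.426,-.332,.061,200)";echo '{"motion": [[0,0,0,0,0],[0,0,0,0,0],[0,0,0,0,0]]}' > m.json && python3 steer.py m.json 40 >/dev/null;python3 -c "
from h import *
go(.426,-.332,.061,200)"
```

```text
shift [-0.0011  0.0014 -0.0006] turn -0.4 | tcp [ 0.4255 -0.3337  0.0604] [ 179.9   -0.  -160.4] q7 151.9 F [ 0.4 -0.2 -0.8] T [-0.32 -0.16  0.02] w 0.0089 5.0 t 9.9
shift [-0.0011  0.0015 -0.0005] turn -0.4 | tcp [ 0.4255 -0.3338  0.0605] [ 180.    -0.  -160.4] q7 151.9 F [-0.1 -1.   0.5] T [-0.16 -0.08  0.03] w 0.0087 40.0 t 10.2
```

The key is held squarely at 40 N. I'll lift it straight up.

```bash
echo '{"motion": [[0,0,-0.015,0,0],[0,0,-0.03,0,0],[0,0,-0.05,0,0],[0,0,-0.08,0,0],[0,0,-0.11,0,0],[0,0,-0.125,0,0],[0,0,-0.125,0,0],[0,0,-0.125,0,0]]}' > m.json && python3 steer.py m.json>/dev/null; python3 -c "
from h import *
go(.5562,-.0210,.185,164.8)"
```

```text
shift [-0.228   0.2507  0.0011] turn 34.8 | tcp [ 0.4257 -0.3337  0.1858] [ 1.800e+02  1.000e-01 -1.604e+02] q7 148.2 F [ 0.5  0.2 -0.7] T [ 0.09  0.06 -0.03] w 0.0088 40.0 t 10.8
```

```bash
echo '{"motion": [[-0.12,0.13,0,17,0],[-0.12,0.13,0,17,0],[-0.12,0.13,0,17,0],[-0.12,0.13,0,17,0],[-0.12,0.13,0,17,0],[-0.228,0.251,0,34.8,0],[-0.228,0.251,0,34.8,0],[-0.228,0.251,0,34.8,0]]}' > m.json && python3 steer.py m.json>/dev/null;echo '{"motion": [[0,0,0,0,0],[0,0,0,0,0],[0,0,0,0,0]]}' > m.json && python3 steer.py m.json>/dev/null
python3 - <<'E'
from h import *
go(.5562,-.0210,.185,164.8)
t=env.read_camera("top")["color"];s=env.read_camera("side")["color"]
cv2.imwrite("pics/c5.png",np.hstack([crop(t,210,160,80,75,5),crop(s,215,145,80,75,5)]))
E
```

```text
shift [-0.0066  0.0453 -0.0015] turn 0.1 | tcp [ 0.538  -0.063   0.1836] [-179.9   -0.2  164.9] q7 80.6 F [-0.7 -0.3 -0.3] T [-0.01 -0.05 -0.02] w 0.0087 40.0 t 11.8
```

View pics/c5.png

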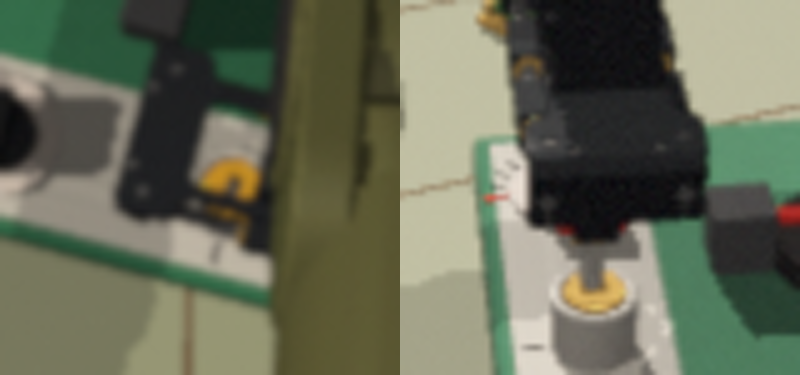

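The key hangs straight, with the blade at side-crop (595,265). I'll finish the approach and then measure blade against lock in the side view, whose horizontal runs nearly along the keyway.

```bash
echo '{"motion": [[-0.0066,0.02,0,0,0],[-0.0066,0.0453,0,0,0],[-0.0066,0.0453,0.01,0,0],[-0.0066,0.0453,0.015,0,0],[-0.0066,0.0453,0.015,0,0],[-0.0066,0.0453,0.015,0,0]]}' > m.json && python3 steer.py m.json>/dev/null
python3 - <<'E'
from h import *
go(.5562,-.0210,.165,164.8)
r=env.read_camera("side");s=r["color"];t=env.read_camera("top")["color"]
cv2.imwrite("pics/c6.png",np.hstack([crop(s,230,165,50,50,8),crop(t,230,170,50,50,8)]))
T=np.linalg.inv(r["world_from_camera"])
def pr(p):
    q=T[:3,:3]@p+T[:3,3];return (r["fx"]*q[0]/q[2]+r["cx"],r["fy"]*q[1]/q[2]+r["cy"])
o=env.get_obs();p=o["tool_pos"]
print("exp tip",pr(p-[0,0,.057]),"exp shoulder",pr(p-[0,0,.025]),"lock",pr(np.array([.5562,-.021,.09])),"10mm x",pr(p-[-.00965,.00262,.057]))
g=s[178:208,244:268].astype(int);print("\n".join(" ".join("%3d/%3d"%(v[2],v[2]-v[0]) for v in a[::1]) for a in g[4:28:2]))
E
```

```text
shift [0.001  0.0017 0.0051] turn -0.1 | tcp [ 0.5568 -0.0229  0.1701] [-1.799e+02 -1.000e-01  1.647e+02] q7 76.4 F [ 0.2  0.6 -0.6] T [-0.01  0.02 -0.04] w 0.0089 40.0 t 12.4
exp tip (np.float64(254.21546280452114), np.float64(195.1259358580512)) exp shoulder (np.float64(254.33128553210682), np.float64(185.1957194840446)) lock (np.float64(253.49424759606447), np.float64(202.04244478956278)) 10mm x (np.float64(258.12983362943567), np.float64(194.89251832358337))
 18/ -3  18/  0  19/  3  31/ 12  62/ 44  68/ 46  50/ 31  23/ 10  14/ -1  17/  0  14/ -4  20/ -1  16/ -2  19/  2  22/  2  39/ 24  94/ 45 148/ 29 166/ 18 120/  4  81/-12  74/-15  72/-17  73/-15
 19/ -1  22/  1  17/  0  43/ 20  87/ 65 102/ 77  76/ 58  42/ 19  21/  1  17/ -3  21/ -3  16/ -4  14/ -4  17/ -1  21/ -1  49/  7 107/ 16 174/ 19 184/ 19 153/ 10 104/ -6  82/-15  78/-18  79/-17
110/ 15  89/ 12  63/  7  55/  6  52/  6  55/  9  70/ 19  69/ 19  65/ 18  61/ 15  61/ 15  70/ 17  76/ 20  80/ 21  81/ 18  92/ 13 117/ 15 175/ 19 187/ 19 181/ 18 127/  5  86/-12  78/-16  77/-17
143/ 18 114/ 14 109/ 14 110/ 14 110/ 14 110/ 13 110/ 14 1
[... 970 characters left out ...]
/ 40 197/ 45 199/ 45 199/ 41 196/ 29 193/ 23 189/ 19 187/ 19 188/ 18 189/ 18 190/ 19 191/ 19 192/ 19 188/ 19 154/ 10 103/ -6
193/ 18 197/ 19 208/ 20 195/ 21 184/ 40 209/ 91 217/109 220/115 220/119 219/118 219/118 215/115 202/107 195/101 181/ 67 175/ 33 178/ 21 199/ 19 212/ 20 217/ 20 218/ 20 216/ 20 195/ 16 136/  1
213/ 20 223/ 20 199/ 21 179/ 56 206/108 219/120 211/118 171/ 99 148/ 87 143/ 85 142/ 84 147/ 87 183/106 214/117 219/119 215/103 205/ 37 205/ 21 197/ 20 212/ 20 216/ 19 214/ 20 198/ 19 147/  8
215/ 20 218/ 20 203/ 21 175/ 50 194/103 209/116 218/119 215/117 212/118 212/118 214/118 215/119 217/119 218/119 214/117 189/ 88 203/ 35 199/ 21 189/ 20 209/ 21 212/ 20 196/ 20 187/ 18 158/ 11
```

View pics/c6.png

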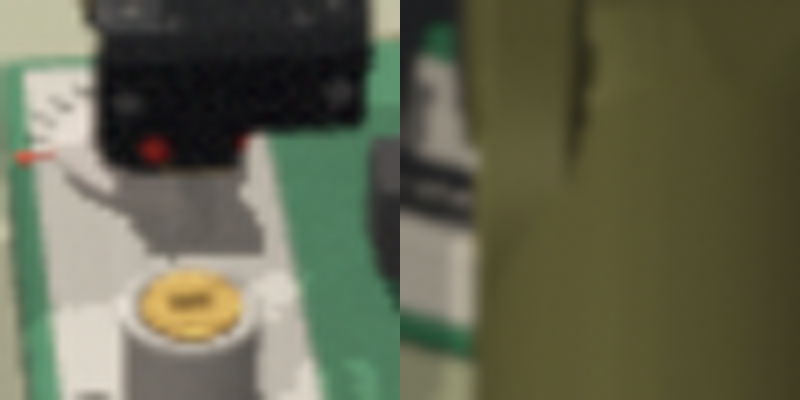

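The head edges, at columns 246.8 and 260.2, centre at about 253.5, and the keyway centres at about 253.3. That makes the key about 1 mm from nominal. I'll descend gently and feel for contact.

```bash
python3 -c "
from h import *
go(.5572,-.0220,.150,164.8)"; echo '{"motion": [[0,0.0008,0.01,0,0],[0,0.0008,0.02,0,0],[0,0.0008,0.02,0,0],[0,0.0008,0.02,0,0]]}' > m.json && python3 steer.py m.json>/dev/null;python3 -c "
from h import *
go(.5572,-.0220,.140,164.8)"
```

```text
shift [0.0003 0.0004 0.0208] turn -0.1 | tcp [ 0.5574 -0.0224  0.1708] [-180.     0.   164.7] q7 76.4 F [-1.   0.5 -0.1] T [-0.02  0.01  0.02] w 0.009 40.0 t 12.5
shift [-0.0008 -0.0016  0.0093] turn 0.0 | tcp [ 0.5569 -0.0202  0.1493] [-1.800e+02 -1.000e-01  1.648e+02] q7 76.5 F [-0.4  0.2  0.2] T [-0.   -0.    0.03] w 0.0091 40.0 t 12.8
```

```bash
for i in 1 2 3; do echo '{"motion": [[0,0,0.002,0,0],[0,0,0.002,0,0],[0,0,0.002,0,0]]}' > m.json && python3 steer.py m.json>/dev/null;python3 -c "
from h import *
go(.5572,-.0220,.140,164.8)";done
```

```text
shift [ 0.0002 -0.002   0.0087] turn 0.0 | tcp [ 0.5579 -0.0201  0.1487] [180.    0.  164.8] q7 76.5 F [ 0.8 -0.2  0.1] T [-0.02  0.01  0.02] w 0.0088 40.0 t 13.1
shift [ 0.     -0.0019  0.0066] turn 0.0 | tcp [ 0.5578 -0.0201  0.1466] [180.    0.  164.8] q7 76.6 F [ 0.4 -0.2 -0.6] T [ 0.03 -0.01  0.07] w 0.0085 40.0 t 13.3
shift [-0.     -0.0019  0.0044] turn 0.0 | tcp [ 0.5577 -0.0202  0.1444] [-180.    -0.   164.8] q7 76.6 F [-0.  -0.8 -0.6] T [-0.   -0.   -0.03] w 0.0087 40.0 t 13.6
```

```bash
for i in 1 2 3 4 5; do echo '{"motion": [[0,0,0.002,0,0],[0,0,0.002,0,0],[0,0,0.002,0,0]]}' > m.json && python3 steer.py m.json>/dev/null;python3 -c "
from h import *
go(.5572,-.0220,.1145,164.8)";done
```

```text
shift [-0.     -0.0019  0.0279] turn 0.0 | tcp [ 0.5577 -0.0201  0.1424] [-180.    -0.   164.8] q7 76.6 F [ 0.1 -0.7 -1.5] T [0.01 0.04 0.01] w 0.0083 40.0 t 13.8
shift [-0.     -0.0019  0.0259] turn 0.0 | tcp [ 0.5577 -0.0201  0.1404] [-180.    -0.   164.8] q7 76.6 F [ 0.1 -0.6  0.4] T [-0.04  0.04 -0.03] w 0.0085 40.0 t 14.1
shift [-0.0001 -0.0018  0.0239] turn -0.0 | tcp [ 0.5576 -0.0202  0.1384] [-180.    -0.   164.8] q7 76.7 F [-0.6 -0.6 -1.1] T [-0.06  0.12 -0.07] w 0.0084 40.0 t 14.3
shift [ 0.0002 -0.0017  0.0231] turn -0.0 | tcp [ 0.5578 -0.0204  0.1376] [180.    0.  164.8] q7 76.7 F [-2.6 -0.8  5.5] T [-0.21  0.73  0.01] w 0.0089 40.0 t 14.6
shift [-0.     -0.001   0.0206] turn -0.0 | tcp [ 0.5575 -0.021   0.1351] [-180.    -0.   164.8] q7 76.7 F [-1.9 -1.4  1.4] T [-0.41  0.6   0.01] w 0.0086 40.0 t 14.8
```

```bash
for i in 1 2 3 4; do echo '{"motion": [[0.0002,-0.0003,0.002,0,0],[0.0002,-0.0003,0.002,0,0],[0.0002,-0.0003,0.002,0,0]]}' > m.json && python3 steer.py m.json>/dev/null;python3 -c "
from h import *
go(.5572,-.0220,.1145,164.8)";done
```

```text
shift [-0.0002 -0.0011  0.0175] turn -0.0 | tcp [ 0.5573 -0.0209  0.132 ] [-180.    -0.   164.8] q7 76.8 F [-1.  -2.2 -0.3] T [-0.64  0.22  0.03] w 0.0087 40.0 t 15.1
shift [-0.0003 -0.0011  0.0156] turn -0.0 | tcp [ 0.5572 -0.0209  0.1301] [-180.     0.   164.8] q7 76.8 F [ 0.2 -2.4 -2.1] T [-0.73  0.1  -0.01] w 0.0088 40.0 t 15.3
shift [-0.0004 -0.001   0.0138] turn 0.0 | tcp [ 0.5571 -0.0209  0.1283] [-180.     0.   164.8] q7 76.9 F [ 0.8 -2.4 -2.1] T [-0.59 -0.09 -0.04] w 0.0088 40.0 t 15.6
shift [-0.0008 -0.001   0.012 ] turn 0.0 | tcp [ 0.5567 -0.0208  0.1265] [180.   -0.  164.8] q7 76.9 F [ 0.4 -1.8  0.7] T [-0.46  0.06  0.04] w 0.0088 40.0 t 15.8
```

Now at the pins. I'll grip at 60 N and push with small wiggles.

```bash
for i in 1 2 3 4; do echo '{"motion": [[0,-0.0002,0.001,1.5,0],[0,-0.0002,0.002,-1.5,0],[0,-0.0002,0.002,0,0],[0,-0.0002,0.002,0,0]]}' > m.json && python3 steer.py m.json 60 >/dev/null;python3 -c "
from h import *
go(.5572,-.0220,.1145,164.8)";done
```

```text
shift [-0.0008 -0.001   0.0111] turn -0.0 | tcp [ 0.5566 -0.0209  0.1256] [180.   -0.  164.8] q7 76.9 F [-2.5 -0.9  5.9] T [-0.35  0.79  0.05] w 0.0086 60.0 t 16.1
shift [-0.0005 -0.001   0.0107] turn -0.0 | tcp [ 0.557  -0.021   0.1252] [179.9   0.  164.8] q7 76.9 F [-5.4 -1.4 13.1] T [-0.29  1.42 -0.05] w 0.009 60.0 t 16.5
shift [-0.0001 -0.0009  0.0084] turn -0.0 | tcp [ 0.5573 -0.0211  0.1229] [1.799e+02 1.000e-01 1.648e+02] q7 77.0 F [-4.1 -1.1 10.1] T [-0.24  0.9   0.01] w 0.0088 60.0 t 16.8
shift [-0.0004 -0.0008  0.0049] turn -0.0 | tcp [ 0.557  -0.0211  0.1194] [1.799e+02 1.000e-01 1.648e+02] q7 77.0 F [-0.8 -0.3  4.2] T [-0.13  0.18  0.03] w 0.0087 60.0 t 17.1
```

Past the pins. I'll continue to the shoulder stop.

```bash
for i in 1 2 3 4 5; do echo '{"motion": [[0,0,0.0015,1,0],[0,0,0.0015,-1,0],[0,0,0.0015,0,0],[0,0,0.0015,0,0]]}' > m.json && python3 steer.py m.json >/dev/null;python3 -c "
from h import *
go(.5572,-.0220,.1145,164.8)";done
```

```text
shift [-0.0005 -0.0008  0.0027] turn -0.1 | tcp [ 0.557  -0.0212  0.1172] [179.9   0.  164.7] q7 77.0 F [0.6 0.2 1.1] T [ 0.07 -0.23  0.  ] w 0.0084 60.0 t 17.5
shift [-0.0006 -0.0001  0.0007] turn -0.1 | tcp [ 0.5567 -0.0217  0.1152] [180.    0.  164.7] q7 77.0 F [ 2.8  1.  -1.1] T [ 0.   -0.61 -0.01] w 0.0085 60.0 t 17.8
shift [-0.0005 -0.0001 -0.0003] turn -0.2 | tcp [ 0.5567 -0.0218  0.1142] [180.    0.  164.6] q7 77.0 F [2.  1.1 1. ] T [ 0.04 -0.38 -0.07] w 0.0084 60.0 t 18.1
shift [-0.0004 -0.0001 -0.0005] turn -0.1 | tcp [ 0.5569 -0.0218  0.114 ] [180.    0.  164.7] q7 77.0 F [-2.2  0.4  8.1] T [-0.04  0.35  0.01] w 0.0086 60.0 t 18.5
shift [-0.0003 -0.0001 -0.0006] turn -0.1 | tcp [ 0.557  -0.0218  0.1139] [1.799e+02 1.000e-01 1.647e+02] q7 77.1 F [-3.9  0.5 17.3] T [ 0.03  1.11 -0.04] w 0.0088 60.0 t 18.8
```

Run:
```python
from h import *
s=env.read_camera("side")["color"];t=env.read_camera("top")["color"]
cv2.imwrite("pics/c7.png",np.hstack([crop(s,230,170,50,50,8),crop(t,215,165,50,50,8)]))
```

```text
(no output)
```

View pics/c7.png

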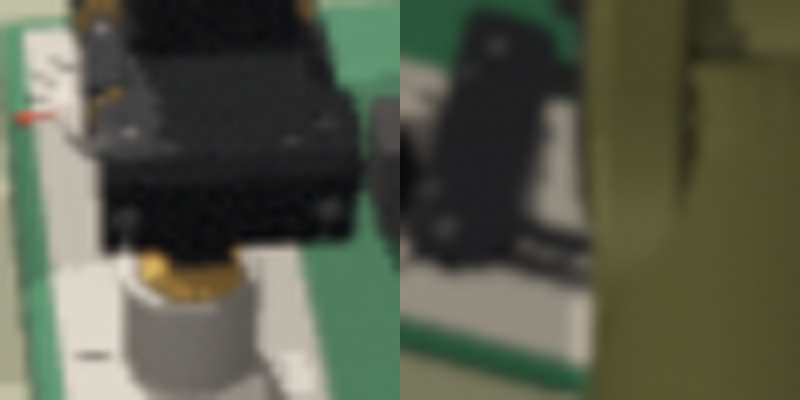

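The fingers sit just over the brass face at (195,275), the force climbs stiffly and the height is as predicted, so the key is home. Now I'll turn clockwise, watching the side forces.

```bash
echo '{"motion": [[0,0,-0.0005,5,0],[0,0,-0.0005,10,0],[0,0,-0.0005,15,0],[0,0,-0.0005,20,0],[0,0,-0.0005,20,0]]}' > m.json && python3 steer.py m.json >/dev/null;python3 -c "
from h import *
go(.557,-.0218,.114,62)"
```

```text
shift [ 0.0001  0.0004 -0.    ] turn 82.5 | tcp [ 0.5569 -0.0222  0.114 ] [180.    0.  144.5] q7 57.4 F [-3.9 -1.4 14.4] T [-0.18  0.99  0.01] w 0.0084 60.0 t 19.3
```

```bash
for i in 1 2; do echo '{"motion": [[0,0,0,6,0],[0,0,0,12,0],[0,0,0,18,0],[0,0,0,24,0],[0,0,0,24,0]]}' > m.json && python3 steer.py m.json >/dev/null;python3 -c "
from h import *
go(.557,-.0218,.114,62)";done
```

```text
shift [ 0.0005  0.0006 -0.    ] turn 58.4 | tcp [ 0.5568 -0.0225  0.114 ] [180.    0.  120.4] q7 33.9 F [-4.5 -0.8 15.3] T [-0.29  0.96 -0.  ] w 0.0085 60.0 t 19.7
shift [ 0.001   0.0006 -0.    ] turn 34.4 | tcp [ 0.5566 -0.0228  0.114 ] [180.    0.   96.4] q7 10.6 F [-5.2 -2.2 16.7] T [-0.42  1.16  0.12] w 0.0083 60.0 t 20.1
```

```bash
echo '{"motion": [[0,0,0,6,0],[0,0,0,12,0],[0,0,0,18,0],[0,0,0,22,0],[0,0,0,22,0]]}' > m.json && python3 steer.py m.json >/dev/null;python3 -c "
from h import *
go(.557,-.0218,.114,62)";for i in 1 2 3 4; do echo '{"motion": [[0,0,0,3,0],[0,0,0,3,0],[0,0,0,3,0]]}' > m.json && python3 steer.py m.json >/dev/null;python3 -c "
from h import *
go(.557,-.0218,.114,62)";done
```

```text
shift [ 0.0013  0.0006 -0.0001] turn 12.5 | tcp [ 0.5561 -0.0229  0.1139] [-180.     0.    74.5] q7 -10.8 F [-4.9 -2.3 16.8] T [-0.54  1.61  0.1 ] w 0.0086 60.0 t 20.6
shift [ 0.0014  0.0006 -0.0001] turn 9.7 | tcp [ 0.556  -0.023   0.1139] [-179.9    0.    71.7] q7 -13.5 F [-5.7 -2.5 17.4] T [-0.46  1.62  0.14] w 0.0084 60.0 t 20.8
shift [ 0.0015  0.0006 -0.    ] turn 6.7 | tcp [ 0.5559 -0.023   0.114 ] [-179.9    0.    68.7] q7 -16.4 F [-6.1 -1.5 17.5] T [-0.43  1.66  0.05] w 0.0087 60.0 t 21.1
shift [ 0.0014  0.0007 -0.0001] turn 3.7 | tcp [ 0.5558 -0.0228  0.1139] [-179.9    0.    65.7] q7 -19.3 F [-6.6 -1.8 18. ] T [-0.45  1.76  0.09] w 0.0087 60.0 t 21.3
shift [ 0.0014  0.0009 -0.0001] turn 0.7 | tcp [ 0.5556 -0.0226  0.1139] [-179.9    0.    62.7] q7 -22.3 F [-7.3 -1.  17.7] T [-0.4   1.92  0.16] w 0.0086 60.0 t 21.6
```

```bash
for i in 1 2 3 4; do echo '{"motion": [[0,0,0,2,0],[0,0,0,2,0],[0,0,0,2,0]]}' > m.json && python3 steer.py m.json >/dev/null;python3 -c "
from h import *
go(.557,-.0218,.114,62)";done
```

```text
shift [ 0.0014  0.0008 -0.0001] turn -1.3 | tcp [ 0.5556 -0.0226  0.1139] [-179.9    0.    60.7] q7 -24.2 F [-7.5 -0.3 17.7] T [-0.38  1.87  0.22] w 0.0088 60.0 t 21.8
shift [ 0.0013  0.0008 -0.    ] turn -3.3 | tcp [ 0.5556 -0.0225  0.114 ] [-179.9    0.    58.7] q7 -26.1 F [-8.1 -0.7 17.8] T [-0.39  1.86  0.31] w 0.0086 60.0 t 22.1
shift [ 0.0013  0.0008 -0.0001] turn -5.2 | tcp [ 0.5556 -0.0225  0.1139] [-1.799e+02  1.000e-01  5.680e+01] q7 -28.0 F [-7.4 -1.1 18.6] T [-0.4   1.88  0.45] w 0.0084 60.0 t 22.3
shift [ 0.0012  0.0009 -0.0001] turn -7.2 | tcp [ 0.5556 -0.0223  0.1139] [-1.799e+02  1.000e-01  5.480e+01] q7 -30.0 F [-6.6 -1.3 17.4] T [-0.23  1.89  0.5 ] w 0.0083 60.0 t 22.6
```

The z torque has risen from 0.1 to 0.5 N m, well above the spring's pull, so the lock is on its stop. Final check: the bolt, the counter and the other objects.

Run:
```python
from h import *
s=env.read_camera("side")["color"];t=env.read_camera("top")["color"]
cv2.imwrite("pics/c8.png",np.vstack([np.hstack([crop(s,215,150,100,75,4),crop(t,180,110,100,75,4)]),np.hstack([cv2.resize(s,(400,300)),cv2.resize(t,(400,300))])]))
go(.557,-.0218,.114,62)
```

```text
shift [ 0.0012  0.0009 -0.0001] turn -7.2 | tcp [ 0.5556 -0.0223  0.1139] [-1.799e+02  1.000e-01  5.480e+01] q7 -30.0 F [-7.7 -1.1 19.3] T [-0.26  1.89  0.5 ] w 0.0083 60.0 t 22.7
```

View pics/c8.png

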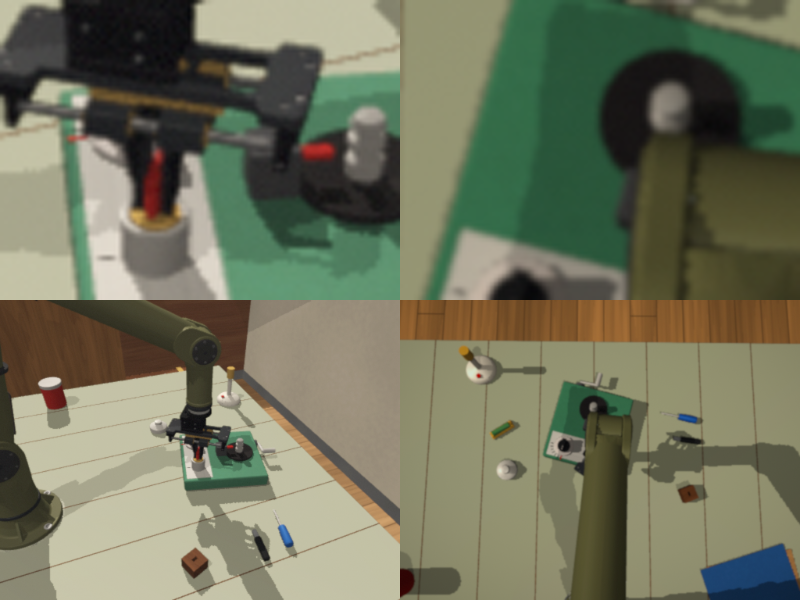

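The red bolt tip at (330,152) has left the spindle at (365,145), and the key's shoulder rests on the lock face. The other objects are where they were. Handing in.

```bash
python3 -c "
from cell import env
print(env.sign_off())"
```

```text
the job is handed in; nothing more can be done
None
```

I handed the job in at about 23 s: the counter is back at its zero stop, and the key is fully home in the lock and held a quarter turn clockwise against the stop, still gripped at 60 N. I don't have the judge's result.

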